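# Turn the group block from red to green

## Task

Each group at the bubble table has a four-coloured block on its mat, and the one showing red on top has now finished. Roll that block over on its mat, one face at a time and letting it rest flat on the side in between, until it lies with green on top, still on its mat. Do not pick it up, and leave the other two groups' blocks alone.

Things in the scene. Friction and masses are not known exactly. Their poses are not given: they have to be found in the camera images.
- block: Block to turn: painted wood, 50 x 50 mm section, 90 mm long, 0.11-0.22 kg. Origin at its centre, x along its length. Starts red up (+z); green -z, yellow +y, blue -y. Lies across its mat, up to 70 mm off the middle. Grips the mat (friction about 1): pushed high on a long side, the finger following the face up, it tips over the far bottom edge, falls past 45 deg; each quarter turn carries it 50 mm.
- mat: The mat under the red-topped block: dark grey non-slip rubber, 300 x 160 mm and 3 mm thick, fixed to the table. Origin at the centre of its underside; x along its 300 mm length (roughly away from the robot), y along its 160 mm width. The two other mats look the same.
- block_b: Another group's block, yellow on top, to be left alone: painted wooden block, square section 50 x 50 mm, 90 mm long. Origin at the centre of the block. Its x axis runs along the 90 mm length. 
- block_c: Another group's block, green on top from the start, to be left alone: painted wooden block, square section 50 x 50 mm, 90 mm long. Origin at the centre of the block. Its x axis runs along the 90 mm length. 

How it is judged (in metres and radians):
On the way:
1. the block rests flat on the mat on the face in between, yellow or blue on top ((angle between block's own y axis and vertical below 0.17 rad or angle between block's own y axis and vertical above 2.97 rad) and height (world z) of block below 0.034 m and linear speed of block below 0.05 m/s), for 0.2 s.
At the end, for the whole second after the job is handed in: The block lies flat (within 10 degrees) and at rest with green on top, on its mat: its centre within 140 mm of the mat's centre along the mat's length and 75 mm across it; the other two blocks have not moved more than 20 mm (angle between block's own z axis and vertical above 2.97 rad and height (world z) of block between 0.024 and 0.034 m and x of block in the frame of mat between -0.14 and 0.14 m and y of block in the frame of mat between -0.075 and 0.075 m and linear speed of block below 0.02 m/s and angular speed of block below 0.2 rad/s); the robot touches nothing.
It fails at once if the block is picked up (its centre rises above 75 mm over the table; rolling needs 39 mm) (height (world z) of block above 0.075 m).
It fails at once if the yellow-topped block is moved more than 20 mm or turned over (distance of block_b from where it was at the start of the episode above 0.02 m or angle between block_b's own z axis and vertical above 0.5 rad).
It fails at once if the green-topped block is moved more than 20 mm or turned over (distance of block_c from where it was at the start of the episode above 0.02 m or angle between block_c's own z axis and vertical above 0.5 rad).
It also fails if it takes over 48 s, if anything falls off the work surface, if the arm or the gripper's body presses on something with over 40 N, if the wrist force passes 120 N, or if a joint passes its speed limit or range.

## Robot

A 6-joint arm with a two-finger parallel gripper is mounted at the origin on the work surface. World frame = base frame: x ahead of the robot, y to its left, z up, the work surface at z = 0. Lengths are in mm, angles in rad, forces in N, time in s.
With the tool pointing down it reaches from about 300 to 825 mm from the base axis. Payload 5.4 kg.
Tool frame: the origin (TCP) lies on the centre line of the jaws, within the pads' length; the fingertips stand 8 mm ahead of it and the grasp point (between the pads) lies 11 mm behind it; z points along the fingers, x is the direction in which the jaws open and shut, and the axes are right-handed (so a half turn about z gives the same grasp; the last joint's range is limited). The gripper opens to 92 mm and grips with 3 to 60 N. Pads are 20 mm wide; open, the fingers measure 128 mm over their backs; the gripper's body (75 mm by 189 mm) begins 69 mm behind the grasp point.
Start: joints at [-1.402, 0.158, 1.597, -0, 1.386, -0.21], TCP at [212.614, -534.23, 199.601] pointing down, gripper open.
Joint ranges: [-2.91, 2.91], [-0.94, 2.29], [0.18, 2.7], [-1.29, 4.43], [0.17, 2.64], [-3, 3]. Speed limits (rad/s): [2.57, 2.57, 3.14, 3.14, 3.14, 3.14].

## Interface

Orientations are given as a unit quaternion [w, x, y, z].
In Python, from rig import get_obs, optics, job, models gives the robot as it stands. The module is installed in compiled form; this text tells all that it offers.
- The arm moves only by the shell command python3 -m pendant 'ROWS' [OPENING] [FORCE]. ROWS is JSON, a list of rows, each a list of 6 numbers: the shift along the world's x, y, z in m, then the turn, a rotation vector about the world's x, y, z in rad. A call has 1 to 5 rows; each row is the pose to reach, as a shift and turn from the pose measured when the call began; what a row does not reach only later rows make up. A row lasts 1/10 s, in which the tool goes at most 50 mm and 8.59 degrees, less where a joint would pass 70% of its speed; a pose out of reach is approached as far as the arm can. A call with a gripper value outside its range is refused whole. OPENING is the gripper's target within -1 to 1 (shut at 1, half-way at 0, fully open at -1), set as the call begins (- or left out, the last holds). The fingers move at their own pace and stop on an object; FORCE is the grip in N (left out, the last holds). Time passes only in rows, so rows that repeat a pose let the fingers close. It gives the time, the measured TCP pose, the force and the opening at its end, in the units of the state.
- get_obs(): the state, without advancing time (a new reading comes with each control period).
- optics.capture(name): name is "scene" or "side" or "wrist"; returns a dict with "frame" (384x512x3 uint8, red, green, blue), "intrinsics" (3x3 intrinsics, pixels), "T" (4x4, takes a point from camera to world coordinates); the wrist camera has in their place "mount" (4x4, takes a point from camera to tool coordinates, whose origin is the TCP and whose axes are the tool frame's). Camera axes: x right, y up, looking along -z (the intrinsics and any distortion apply to the point x, -y, -z); pixel columns grow to the right and rows downward; lengths in mm; the calibration is good to about 2 mm. A picture is of the moment at which its call begins: read the wrist's pose just before it. There is no depth.
- job.close_job(): hands the job in, once; it reports no verdict.
Trained networks look in a picture, given as the dict that the camera call returned (one of the last four; its "shot" number tells which), for a name from the list of things; names that differ only in an ending like _2 or _b are one class to them, and where a whole thing is asked for, a point or a joint stands for the part that bears it (a point fixed in the world has none). Each returns a list of dicts, best first, with "p" (0 to 1); they miss things now and then, are a little off and sometimes report something else, mostly with a low value. They report only what shows in the picture. A call takes as long as a camera call.
- models.search_frame(picture, label): "extent" ([left, top, width, height] in pixels, round what is visible of it).
- models.mark_of(picture, label): "xy" ([column, row] in pixels: a listed point, or the origin of a listed thing).
The state is a dict: "t": time; "joint_pos": joint angles; "dq": joint speeds; "joint_efforts": joint torques, N m; "tcp_pos": TCP position; "ee_rot": TCP orientation; "force": force on the tool from outside, world axes, zero at the start; "moment": the same for the moment, N m; "width": finger opening in mm.
Only numpy, scipy, OpenCV 4.12 (cv2) and the standard library are available. Lean on these libraries where they do the work, as an engineer would, in place of code of your own. Each camera call takes 0.05 s, during which the arm holds its last target.

## Working session

There is one attempt and no reset: what is moved stays moved. The work goes in short steps, Python scripts to look and compute and a shell command to move; the robot and the scene stay as the last step left them, time stands still between calls to the robot, and variables do not carry over. Pictures are saved under pics/ and viewed, and the job is handed in when it is done.

```bash
mkdir -p pics; cat > h.py <<'E'
import cv2,numpy as np
from rig import get_obs,optics,job,models
def snap(n,f):
    p=optics.capture(n); cv2.imwrite('pics/'+f,cv2.cvtColor(p['frame'],cv2.COLOR_RGB2BGR)); return p
def ray(p,uv,T=None):
    K=np.array(p['intrinsics']);T=np.array(p['T']) if T is None else T
    d=np.linalg.inv(K)@[uv[0],uv[1],1]; d=T[:3,:3]@[d[0],-d[1],-d[2]]; return T[:3,3],d
def atz(p,uv,z):
    o,d=ray(p,uv); return (o+d*(z-o[2])/d[2])
E
python3 - <<'E'
from h import *
o=get_obs();print({k:np.round(v,3) for k,v in o.items()})
for n in('scene','side'):
    p=snap(n,n+'0.png');print(n,p.keys(),np.round(p['T'],2).tolist())
    for l in('block','mat'):
        for r in models.search_frame(p,l)[:4]:print(l,r)
        for r in models.mark_of(p,l)[:4]:print(l,r,atz(p,r['xy'],28 if l=='block' else 0).round())
E
```

```text
{'t': np.float64(0.0), 'joint_pos': array([-1.402,  0.159,  1.598, -0.   ,  1.386, -0.21 ]), 'dq': array([ 0.   , -0.   , -0.001,  0.001, -0.001,  0.001]), 'joint_efforts': array([ 0.0000e+00, -3.8557e+01, -3.2211e+01,  7.0000e-02,  3.8000e-02,
       -0.0000e+00]), 'tcp_pos': array([ 212.505, -533.61 ,  198.647]), 'ee_rot': array([-0.001,  0.828, -0.561, -0.001]), 'force': array([ 0.644, -0.636,  0.124]), 'moment': array([-0.066,  0.01 , -0.005]), 'width': np.float64(91.799)}
scene dict_keys(['frame', 'intrinsics', 'T', 'shot']) [[0.52, -0.67, 0.53, 1030.64], [0.85, 0.42, -0.31, -323.4], [-0.02, 0.62, 0.79, 817.96], [0.0, 0.0, 0.0, 1.0]]
block {'extent': [373.8, 138.5, 42.7, 43.3], 'p': 0.97}
block {'extent': [102.1, 210.1, 53.8, 46.9], 'p': 0.79}
block {'extent': [246.1, 158.4, 46.5, 40.0], 'p': 0.62}
block {'xy': [269.4, 179.1], 'p': 0.97} [483.  32.  28.]
block {'xy': [391.8, 155.6], 'p': 0.69} [575. 314.  28.]
block {'xy': [128.8, 234.4], 'p': 0.64} [ 455. -295.   28.]
mat {'extent': [73.2, 195.9, 139.1, 148.0], 'p': 0.79}
mat {'xy': [139.9, 262.5], 'p': 0.86} [ 511. -300.    0.]
side dict_keys(['frame', 'intrinsics', 'T', 'shot']) [[-0.95, 0.18, -0.24, 318.39], [-0.3, -0.5, 0.81, 707.64], [0.02, 0.85, 0.53, 504.7], [0.0, 0.0, 0.0, 1.0]]
block {'extent': [258.0, 195.4, 43.3, 51.4], 'p': 0.88}
block {'extent': [128.5, 271.1, 54.0, 76.3], 'p': 0.87}
block {'extent': [308.7, 134.7, 26.1, 34.3], 'p': 0.75}
block {'xy': [153.6, 302.6], 'p': 0.86} [595. 303.  28.]
block {'xy': [319.9, 149.0], 'p': 0.65} [ 459. -304.   28.]
block {'xy': [278.7, 219.1], 'p': 0.58} [476.  32.  28.]
mat {'extent': [239.5, 137.0, 117.6, 43.5], 'p': 0.98}
mat {'xy': [299.4, 156.1], 'p': 0.64} [ 509. -302.   -0.]
```

View pics/scene0.png

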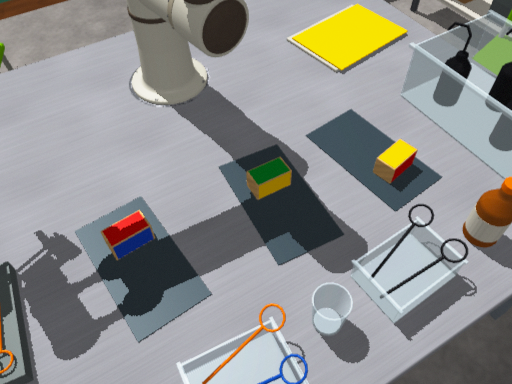

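View pics/side0.png

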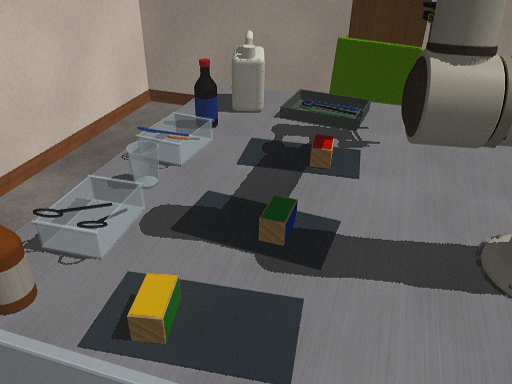

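The red-topped block is in scene at about (128,234) and in side at (321,150). It sits near the robot end of its mat, so it has to be rolled away from the robot. I'll measure it precisely next.

```bash
cat > m.py <<'E'
from h import *
import sys
p=optics.capture('scene'); f=p['frame'].astype(int); hsv=cv2.cvtColor(p['frame'],cv2.COLOR_RGB2HSV)
c=cv2.cvtColor(p['frame'],cv2.COLOR_RGB2BGR)[180:350,60:230]
cv2.imwrite('pics/'+sys.argv[1],cv2.resize(c,None,fx=3.5,fy=3.5,interpolation=cv2.INTER_CUBIC))
H,S,V=hsv[...,0].astype(int),hsv[...,1],hsv[...,2]
for name,m in dict(red=((H<8)|(H>172))&(S>140)&(V>60),blue=(H>105)&(H<130)&(S>140)&(V>50),yel=(H>18)&(H<32)&(S>150)&(V>90),green=(H>45)&(H<80)&(S>140)&(V>40)).items():
    m=m.astype(np.uint8);mm=np.zeros_like(m);mm[190:345,75:215]=m[190:345,75:215]
    n=mm.sum(); 
    if n<60: continue
    ys,xs=np.nonzero(mm); r=cv2.minAreaRect(np.c_[xs,ys].astype(np.float32)); 
    q=cv2.approxPolyDP(cv2.convexHull(np.c_[xs,ys].astype(np.int32)),3,True)[:,0]
    print(name,n,'corners on z=53:',[(tuple(a.tolist()),atz(p,a,53)[:2].round().tolist()) for a in q],'centroid z53',atz(p,(xs.mean(),ys.mean()),53).round())
E
python3 m.py c0.png
python3 - <<'E'
from h import *
p=optics.capture('scene')
for a in [(77,232),(142,198),(211,293),(143,335)]: print(a,atz(p,a,3).round())
E
```

```text
red 751 corners on z=53: [((147, 224), [469.0, -255.0]), ((112, 245), [479.0, -333.0]), ((103, 232), [440.0, -338.0]), ((136, 212), [429.0, -263.0])] centroid z53 [ 454. -297.   53.]
blue 492 corners on z=53: [((149, 228), [480.0, -255.0]), ((152, 239), [508.0, -260.0]), ((117, 256), [508.0, -334.0]), ((114, 247), [485.0, -332.0])] centroid z53 [ 496. -296.   53.]
(77, 232) [ 372. -387.    3.]
(142, 198) [ 360. -232.    3.]
(211, 293) [ 649. -207.    3.]
(143, 335) [ 657. -353.    3.]
```

View pics/c0.png

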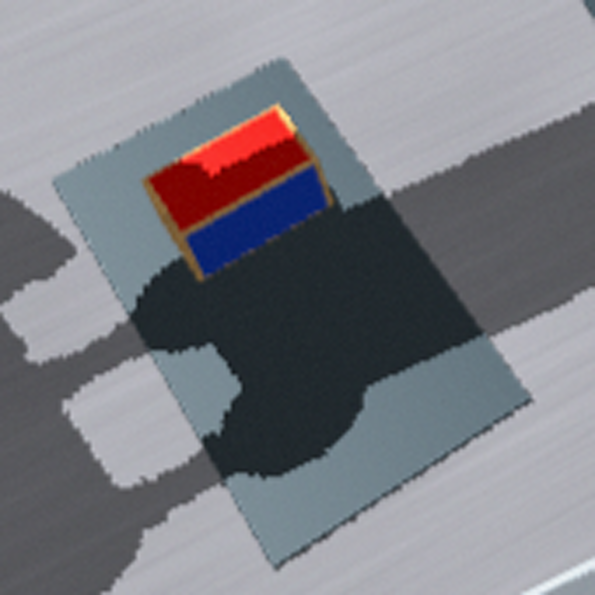

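```bash
python3 - <<'E'
from h import *
p=optics.capture('scene')
f=lambda x,y:(60+x/3.5-.4,180+y/3.5-.4)
M=np.array([atz(p,f(*a),3) for a in [(53,180),(285,57),(531,400),(277,568)]])
B=np.array([atz(p,f(*a),53) for a in [(146,180),(280,103),(318,160),(184,236)]])
for n,Q in(('mat',M),('block',B)):
    print(n,Q.round().tolist(),Q.mean(0).round(1))
    for i in range(4):
        e=Q[(i+1)%4]-Q[i];print(np.linalg.norm(e).round(),np.degrees(np.arctan2(e[1],e[0])).round(1))
E
```

```text
mat [[367.0, -390.0, 3.0], [353.0, -232.0, 3.0], [651.0, -208.0, 3.0], [665.0, -364.0, 3.0]] [ 509.  -298.6    3. ]
159.0 94.9
299.0 4.6
157.0 -84.9
299.0 -175.0
block [[436.0, -340.0, 53.0], [426.0, -253.0, 53.0], [476.0, -250.0, 53.0], [484.0, -335.0, 53.0]] [ 455.2 -294.7   53. ]
88.0 96.8
50.0 3.7
85.0 -84.8
48.0 -173.2
```

Both the mat and the block match their given sizes:
- **Mat:** centre (509,-299), yaw about 4.8°.
- **Block:** centre (455,-295), roll direction about 5°.

I'll turn the jaws parallel to the long side, part-open so there are two contact points, and go in behind the near face.

```bash
python3 -m pendant '[[0.03,0.04,-0.01,0,0,-0.06],[0.06,0.08,-0.02,0,0,-0.12],[0.09,0.12,-0.03,0,0,-0.18],[0.12,0.156,-0.04,0,0,-0.24],[0.148,0.194,-0.05,0,0,-0.293]]' 0.3 20; python3 -m pendant '[[0.015,0.02,0,0,0,0],[0.03,0.039,0,0,0,0],[0.03,0.039,0,0,0,0]]'
```

```text
t: 1.15
tcp_pos: [361.7, -338.8, 149.5]
ee_rot: [0.0, 0.736, -0.677, 0.0]
force: [1.3, 0.0, -0.3]
width: 54.1
t: 1.45
tcp_pos: [392.9, -297.7, 149.5]
ee_rot: [-0.0, 0.737, -0.676, 0.0]
force: [0.7, -0.4, 0.6]
width: 32.6
```

```bash
python3 -m pendant '[[-0.002,-0.002,-0.04,0,0,0],[-0.002,-0.003,-0.075,0,0,0],[-0.002,-0.003,-0.094,0,0,0],[-0.002,-0.003,-0.094,0,0,0]]'; python3 - <<'E'
from h import *
for n,b in(('scene',(60,180)),('side',(240,80))):
    p=optics.capture(n);c=cv2.cvtColor(p['frame'],cv2.COLOR_RGB2BGR)[b[1]:b[1]+120,b[0]:b[0]+160]
    cv2.imwrite(f'pics/{n}1.png',cv2.resize(c,None,fx=4,fy=4,interpolation=cv2.INTER_CUBIC))
E
```

```text
t: 1.85
tcp_pos: [388.6, -299.4, 52.6]
ee_rot: [-0.001, 0.737, -0.676, -0.003]
force: [-0.3, 1.4, 0.2]
width: 32.1
```

View pics/scene1.png

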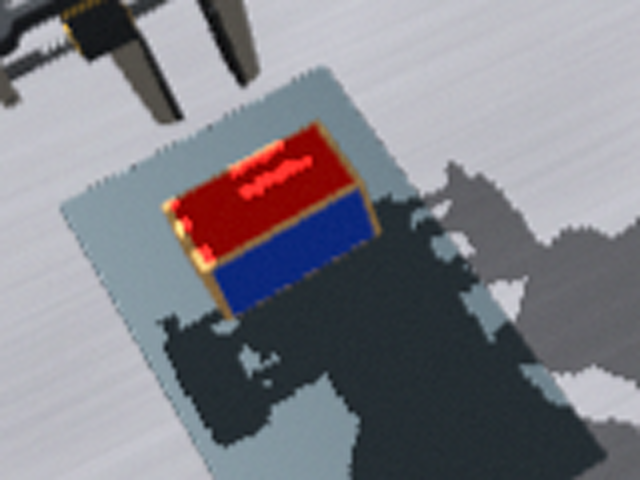

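View pics/side1.png

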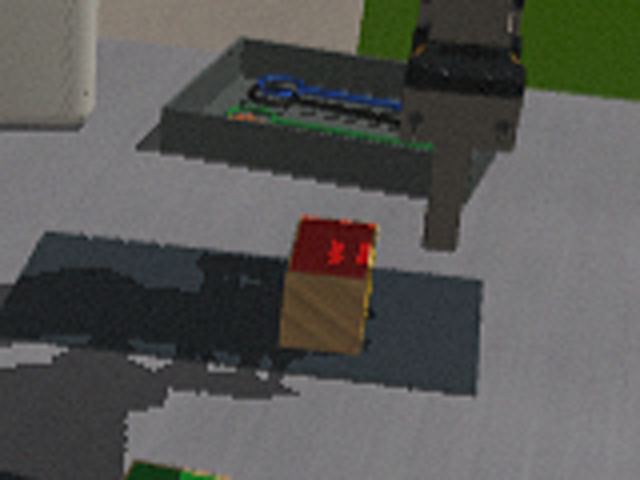

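The fingers stand centred about 30 mm behind the near face, with the tips just under its top. Advancing to contact.

```bash
python3 -m pendant '[[0.013,0.001,0.002,0,0,0],[0.026,0.002,0.002,0,0,0],[0.029,0.0025,0.002,0,0,0],[0.032,0.003,0.002,0,0,0],[0.032,0.003,0.002,0,0,0]]'
```

```text
t: 2.45
tcp_pos: [423.2, -298.5, 58.2]
ee_rot: [-0.0, 0.737, -0.676, 0.001]
force: [1.0, -0.5, -0.2]
width: 31.9
```

```bash
cat > look.py <<'E'
from h import *
import sys
o=[];im=[]
for n,b in(('scene',(80,180)),('side',(240,90))):
    o.append(get_obs()['tcp_pos'])
    p=optics.capture(n);c=cv2.cvtColor(p['frame'],cv2.COLOR_RGB2BGR)[b[1]:b[1]+120,b[0]:b[0]+130]
    im.append(cv2.resize(c,None,fx=3,fy=3,interpolation=cv2.INTER_CUBIC))
cv2.imwrite('pics/'+sys.argv[1],np.hstack(im));print(np.round(o,1).tolist())
E
python3 look.py l2.png
```

```text
[[423.2, -298.5, 58.2], [422.9, -298.4, 58.1]]
```

View pics/l2.png

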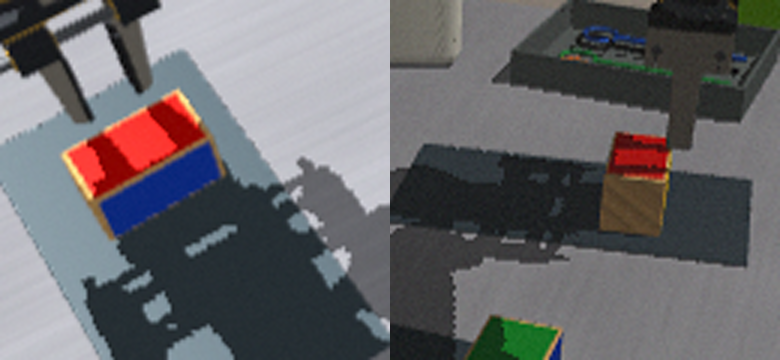

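```bash
python3 -m pendant '[[0,0,-0.004,0,0,0],[0.002,0,-0.004,0,0,0],[0.004,0,-0.003,0,0,0],[0.006,0.0005,-0.001,0,0,0],[0.008,0.0005,0.001,0,0,0]]'; python3 look.py l3.png
```

```text
t: 3.05
tcp_pos: [430.9, -298.0, 59.2]
ee_rot: [-0.0, 0.737, -0.676, 0.001]
force: [0.1, -0.1, 0.2]
width: 31.7
[[430.9, -298.0, 59.2], [431.4, -298.3, 59.7]]
```

View pics/l3.png

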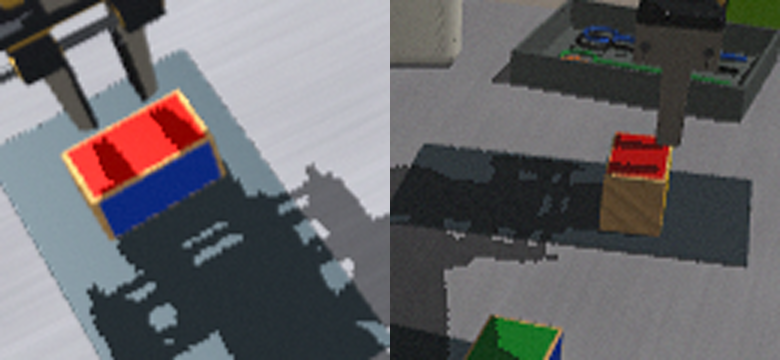

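The tips are probably skimming over the top edge: 10 mm past the expected face with no force. I'll back off, go lower and re-approach.

```bash
python3 -m pendant '[[-0.012,-0.001,0,0,0,0],[-0.022,-0.002,0,0,0,0],[-0.022,-0.002,-0.01,0,0,0],[-0.022,-0.002,-0.01,0,0,0],[-0.022,-0.002,-0.01,0,0,0]]';python3 look.py l4.png
```

```text
t: 3.65
tcp_pos: [408.8, -299.9, 49.0]
ee_rot: [-0.0, 0.737, -0.676, 0.0]
force: [-0.5, -0.1, -0.3]
width: 32.3
[[408.8, -299.9, 49.0], [409.1, -300.2, 49.3]]
```

View pics/l4.png

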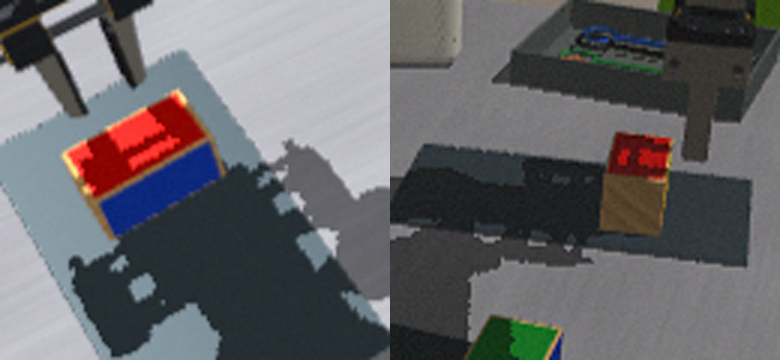

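```bash
python3 -m pendant '[[0.005,0.0005,0.002,0,0,0],[0.010,0.001,0.002,0,0,0],[0.013,0.001,0.003,0,0,0],[0.016,0.0015,0.005,0,0,0],[0.019,0.0015,0.008,0,0,0]]';python3 look.py l5.png
```

```text
t: 4.25
tcp_pos: [428.6, -298.5, 57.6]
ee_rot: [-0.0, 0.737, -0.676, 0.001]
force: [-0.4, -0.6, -1.3]
width: 31.9
[[428.6, -298.5, 57.6], [429.3, -299.0, 58.3]]
```

View pics/l5.png

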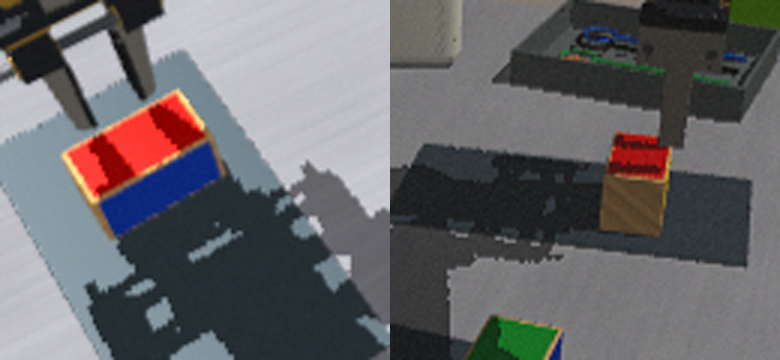

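Still no tip: I rose too early. I'll go lower and keep the height constant until the block shows contact.

```bash
python3 -m pendant '[[-0.015,-0.001,0,0,0,0],[-0.015,-0.001,-0.009,0,0,0],[-0.015,-0.001,-0.009,0,0,0],[-0.007,-0.001,-0.009,0,0,0],[-0.003,-0.001,-0.009,0,0,0]]';python3 look.py l6.png; python3 -m pendant '[[0.003,0,0,0,0,0],[0.005,0.0005,0,0,0,0],[0.005,0.0005,0,0,0,0]]';python3 look.py l7.png
```

```text
t: 4.85
tcp_pos: [427.1, -300.3, 49.3]
ee_rot: [-0.0, 0.737, -0.676, 0.002]
force: [-0.2, -0.7, -0.2]
width: 31.9
[[427.1, -300.3, 49.3], [427.6, -300.4, 49.4]]
t: 5.25
tcp_pos: [432.5, -299.8, 49.5]
ee_rot: [-0.0, 0.738, -0.675, 0.002]
force: [-0.7, -1.3, 0.0]
width: 32.5
[[432.5, -299.8, 49.5], [432.3, -299.8, 49.4]]
```

View pics/l6.png

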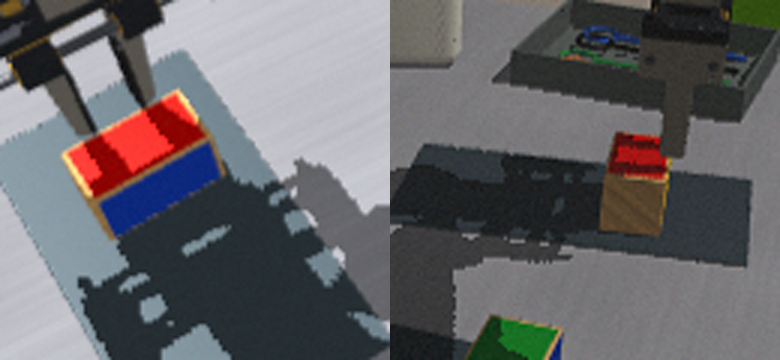

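View pics/l7.png

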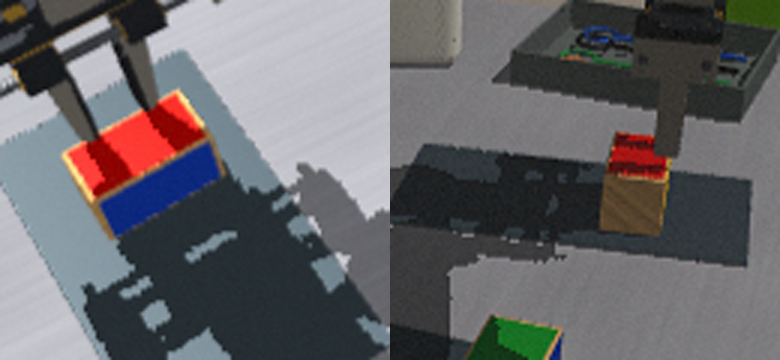

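```bash
cat >> h.py <<'E'
def proj(p,X):
    T=np.array(p['T']);c=T[:3,:3].T@(np.array(X,float)-T[:3,3]);u=np.array(p['intrinsics'])@[c[0],-c[1],-c[2]];return u[:2]/u[2]
E
python3 - <<'E'
from h import *
for n,b in(('scene',(80,180)),('side',(240,90))):
    p=optics.capture(n)
    off=np.array([0,0]) if n=='scene' else np.array([390,0])
    t=get_obs()['tcp_pos']; print(t)
    for nm,X in dict(faceTopMid=(430.6,-297,53),faceTop_l=(426,-253,53),tip=t-[0,0,8],tipfront=t-[-10,0,8],tipfrontL=t+[12,26,-8],tipmidL=t+[2,26,-8]).items():
        print(n,nm,((proj(p,X)-b)*3+off).round())
E
```

```text
[ 432.08630495 -299.76383205   49.39123299]
scene faceTopMid [122. 119.]
scene faceTop_l [179.  87.]
scene tip [123. 132.]
scene tipfront [129. 142.]
scene tipfrontL [165. 128.]
scene tipmidL [160. 118.]
[ 432.03310569 -299.75257132   49.3813356 ]
side faceTopMid [665. 158.]
side faceTop_l [662. 180.]
side tip [662. 169.]
side tipfront [650. 167.]
side tipfrontL [642. 180.]
side tipmidL [654. 181.]
```

```bash
python3 - <<'E'
from h import *
ps=optics.capture('scene');pd=optics.capture('side')
t=np.array([409,-300,49.1])
for sy in(-25,25):
  for dx in (-10,10):
    X=t+[dx,sy,-8]; print(sy,dx,((proj(ps,X)-(80,180))*3).round(),((proj(pd,X)-(240,90))*3+[390,0]).round())
def tri(a,b):
    A=[];B=[]
    for o,d in(ray(ps,a),ray(pd,b)):
        d=d/np.linalg.norm(d);P=np.eye(3)-np.outer(d,d);A.append(P);B.append(P@o)
    return np.linalg.solve(sum(A),sum(B))
print(tri((80+135/3,180+85/3),(240+306/3,90+160/3)), tri((80+75/3,180+115/3),(240+306/3,90+160/3)))
E
```

```text
-25 -10 [ 72. 115.] [706. 163.]
-25 10 [ 82. 135.] [682. 159.]
25 -10 [140.  84.] [698. 188.]
25 10 [150. 104.] [673. 184.]
[ 407.23842899 -280.4907632    59.07326321] [ 405.90343629 -322.72218737   44.93908572]
```

```bash
python3 - <<'E'
from h import *
p=snap('wrist','w.png')
print(np.round(p['mount'],2).tolist(),np.round(p['intrinsics'],1).tolist())
E
```

```text
[[1.0, 0.0, 0.0, -0.84], [0.0, -0.96, -0.27, -77.68], [0.0, 0.27, -0.96, -184.89], [0.0, 0.0, 0.0, 1.0]] [[316.4, 0.0, 255.6], [0.0, 316.4, 190.8], [0.0, 0.0, 1.0]]
```

View pics/w.png

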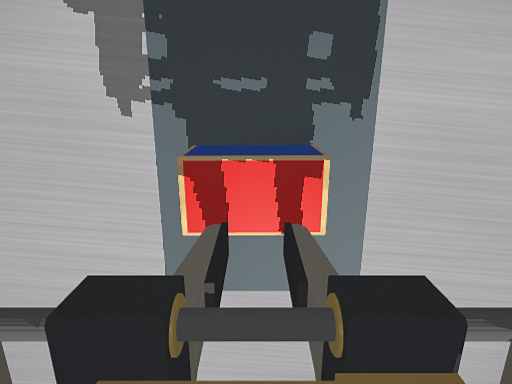

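```bash
python3 - <<'E'
from h import *
p=optics.capture('wrist');M=np.array(p['mount']);K=np.array(p['intrinsics'])
for X in [(16,10,8),(16,-10,8),(34,10,8),(16,10,-10),(16,0,8),(16,5,8),(16,0,-10),(16,10,8-20)]:
    c=M[:3,:3].T@(np.array(X)-M[:3,3]);u=K@[c[0],-c[1],-c[2]];print(X,(u[:2]/u[2]).round())
o=get_obs();from scipy.spatial.transform import Rotation as R
q=o['ee_rot'];r=R.from_quat([*q[1:],q[0]]).as_matrix();print(r.round(3))
T=np.eye(4);T[:3,:3]=r;T[:3,3]=o['tcp_pos'];W=T@M
for a in [(178,157),(329,157),(327,234),(184,235)]: 
    oo,d=ray(p,a,W);print(a,(oo+d*(53-oo[2])/d[2]).round(1))
E
```

```text
(16, 10, 8) [281. 238.]
(16, -10, 8) [282. 210.]
(34, 10, 8) [308. 238.]
(16, 10, -10) [284. 251.]
(16, 0, 8) [282. 224.]
(16, 5, 8) [281. 231.]
(16, 0, -10) [284. 236.]
(16, 10, -12) [284. 252.]
[[ 0.088 -0.996  0.003]
 [-0.996 -0.088 -0.003]
 [ 0.003 -0.003 -1.   ]]
(178, 157) [ 474.4 -250.1   53. ]
(329, 157) [ 481.9 -337.2   53. ]
(327, 234) [ 434.1 -343.1   53. ]
(184, 235) [ 425.8 -254.8   53. ]
```

Both the wrist view (fingertips at row 224) and the side view put the tips about 18 mm higher than the stated offset implies. That would explain why they pass over the top. I'll back off, lower and check.

```bash
python3 -m pendant '[[-0.015,-0.001,0,0,0,0],[-0.027,-0.002,0,0,0,0],[-0.027,-0.002,-0.014,0,0,0],[-0.027,-0.002,-0.014,0,0,0]]';python3 look.py l8.png; python3 - <<'E'
from h import *
snap('wrist','w2.png')
E
```

```text
t: 6.05
tcp_pos: [403.8, -300.6, 33.3]
ee_rot: [-0.0, 0.737, -0.676, 0.0]
force: [0.3, 1.3, -0.3]
width: 32.8
[[403.8, -300.6, 33.3], [404.3, -300.9, 34.0]]
```

View pics/l8.png

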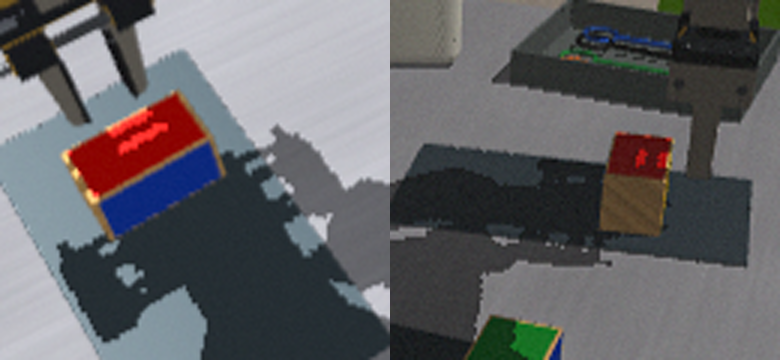

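View pics/w2.png

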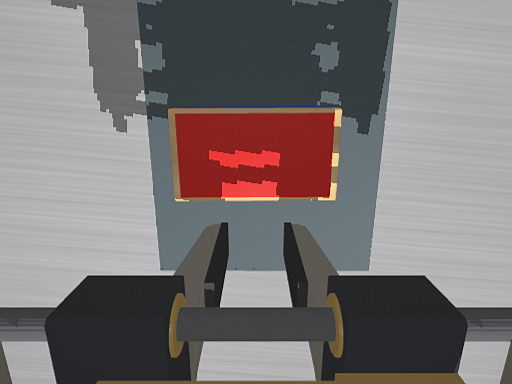

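The tips are now at about 45 mm height, clear of the block. Approaching to contact at constant height.

```bash
python3 -m pendant '[[0.008,0.0005,0.001,0,0,0],[0.014,0.001,0.001,0,0,0],[0.017,0.0015,0.001,0,0,0],[0.020,0.002,0.001,0,0,0],[0.022,0.002,0.001,0,0,0]]';python3 look.py l9.png
```

```text
t: 6.7
tcp_pos: [427.4, -299.6, 36.2]
ee_rot: [-0.0, 0.738, -0.675, 0.002]
force: [-3.1, 1.4, 0.9]
width: 32.0
[[427.4, -299.6, 36.2], [427.5, -299.6, 36.2]]
```

View pics/l9.png

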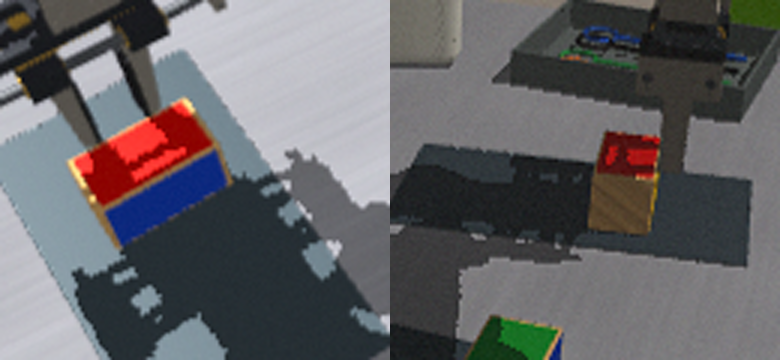

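```bash
python3 - <<'E'
from h import *
im=[]
for n,b in(('scene',(95,200)),('side',(290,125))):
    p=optics.capture(n);c=cv2.cvtColor(p['frame'],cv2.COLOR_RGB2BGR)[b[1]:b[1]+70,b[0]:b[0]+65]
    im.append(cv2.resize(c,None,fx=6,fy=6,interpolation=cv2.INTER_CUBIC))
cv2.imwrite('pics/z9.png',np.hstack(im))
E
```

```text
(no output)
```

View pics/z9.png

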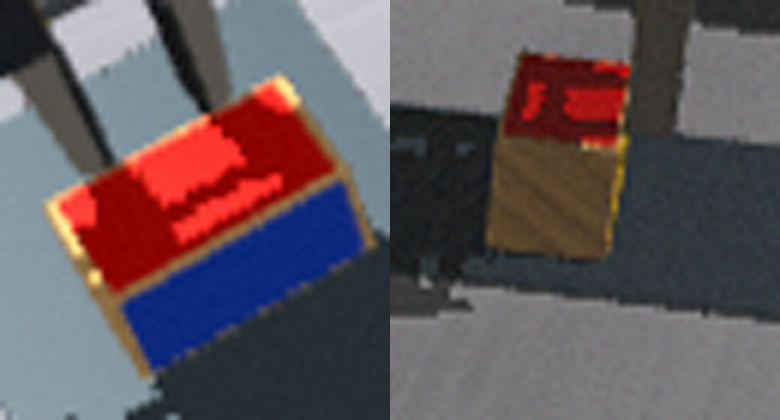

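```bash
python3 - <<'E'
from h import *
p=optics.capture('side')
for nm,uv in dict(l8f=(690,178),l8b=(712,178),l4f=(683,160),l4b=(707,160)).items():
    o,d=ray(p,(240+(uv[0]-390)/3,90+uv[1]/3))
    for y in(-266,-275,-284): print(nm,y,(o+d*(y-o[1])/d[1]).round(1))
E
```

```text
l8f -266 [ 405.3 -266.    52.7]
l8f -275 [ 406.1 -275.    48.5]
l8f -284 [ 406.9 -284.    44.3]
l8b -266 [ 388.2 -266.    55.5]
l8b -275 [ 388.8 -275.    51.3]
l8b -284 [ 389.5 -284.    47.2]
l4f -266 [ 412.7 -266.    67.2]
l4f -275 [ 413.5 -275.    63.2]
l4f -284 [ 414.4 -284.    59.1]
l4b -266 [ 394.  -266.    70.2]
l4b -275 [ 394.7 -275.    66.2]
l4b -284 [ 395.4 -284.    62.2]
```

The block has slid about 8 mm but is still flat. A finger held at constant height drags down on the face, so from contact on it must rise with the arc. Following the arc now.

```bash
python3 -m pendant '[[0.0025,0.000,0.0025,0,0,0],[0.005,0.0005,0.005,0,0,0],[0.0075,0.0005,0.0075,0,0,0],[0.010,0.001,0.0095,0,0,0],[0.0125,0.001,0.0115,0,0,0]]';python3 look.py l10.png
```

```text
t: 7.45
tcp_pos: [440.2, -298.5, 47.8]
ee_rot: [-0.0, 0.737, -0.675, 0.002]
force: [-0.1, 0.2, 0.1]
width: 32.5
[[440.2, -298.5, 47.8], [440.7, -298.8, 48.2]]
```

View pics/l10.png

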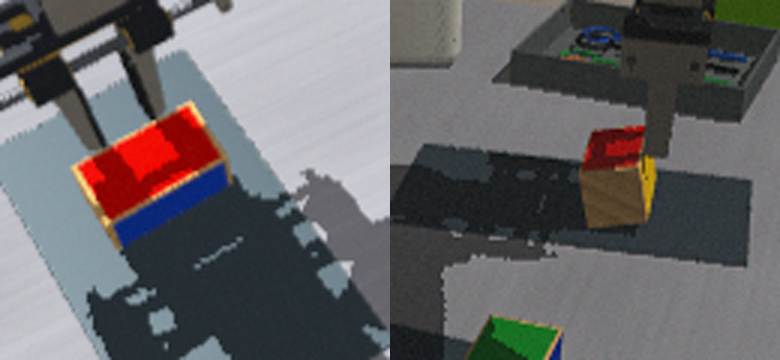

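It's tipping (about 15°) with the bottom edge gripping. Continuing the arc.

```bash
python3 -m pendant '[[0.0045,0.0005,0.0025,0,0,0],[0.0095,0.001,0.005,0,0,0],[0.0145,0.0015,0.007,0,0,0],[0.020,0.002,0.0085,0,0,0]]';python3 look.py l11.png
```

```text
t: 7.95
tcp_pos: [461.1, -296.7, 56.8]
ee_rot: [-0.001, 0.737, -0.675, 0.003]
force: [-0.2, 0.5, 0.3]
width: 32.0
[[461.1, -296.7, 56.8], [462.0, -296.8, 57.1]]
```

View pics/l11.png

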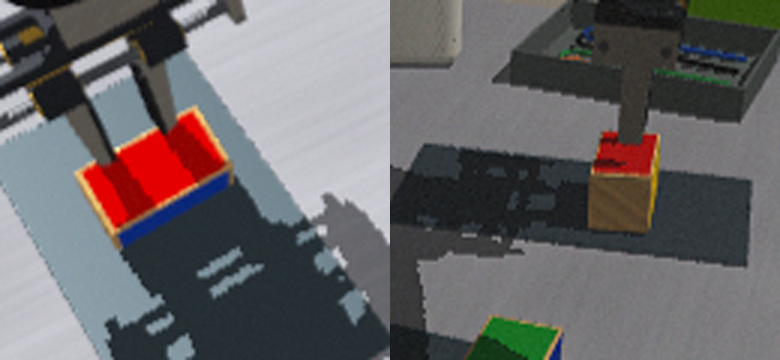

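The tips slipped over the top corner and the block fell back flat. I'll retreat and start lower on the face, so the arc keeps contact.

```bash
python3 -m pendant '[[-0.01,-0.001,0.006,0,0,0],[-0.03,-0.003,0.006,0,0,0],[-0.05,-0.004,0.0,0,0,0],[-0.05,-0.004,-0.027,0,0,0],[-0.05,-0.004,-0.027,0,0,0]]';python3 look.py l12.png; python3 m.py c2.png
```

```text
t: 8.55
tcp_pos: [408.6, -298.8, 27.4]
ee_rot: [-0.001, 0.737, -0.676, -0.0]
force: [-0.5, 0.3, -0.9]
width: 32.2
[[408.6, -298.8, 27.4], [409.8, -299.7, 28.9]]
red 767 corners on z=53: [((150, 227), [479.0, -253.0]), ((115, 248), [489.0, -331.0]), ((105, 235), [449.0, -337.0]), ((139, 214), [437.0, -259.0])] centroid z53 [ 463. -296.   53.]
blue 493 corners on z=53: [((152, 232), [492.0, -254.0]), ((154, 242), [516.0, -260.0]), ((119, 259), [516.0, -333.0]), ((116, 250), [494.0, -331.0])] centroid z53 [ 505. -295.   53.]
```

View pics/l12.png

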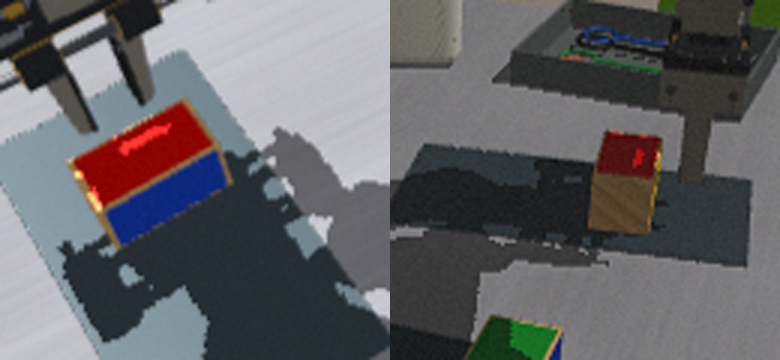

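View pics/c2.png

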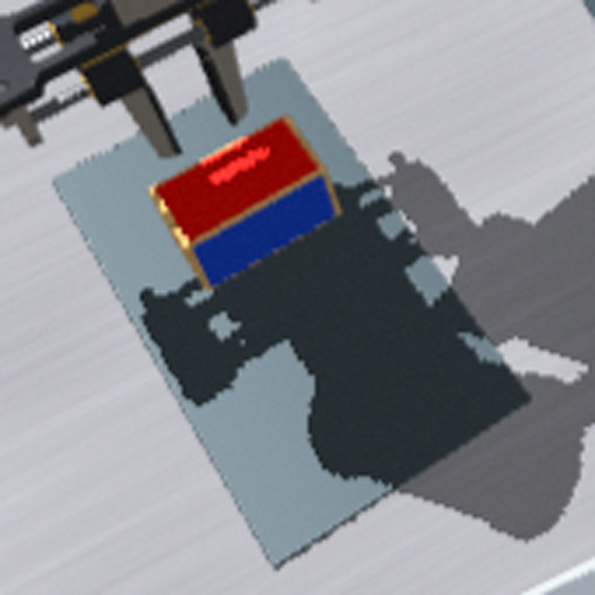

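The block is flat, moved about 9 mm, with plenty of mat left. Approaching again from lower, rising from contact on.

```bash
python3 -m pendant '[[0.010,0.001,0,0,0,0],[0.017,0.0015,0,0,0,0],[0.0195,0.0015,0.001,0,0,0],[0.0215,0.002,0.003,0,0,0],[0.0235,0.002,0.0055,0,0,0]]';python3 look.py l13.png
```

```text
t: 9.2
tcp_pos: [435.4, -299.0, 36.3]
ee_rot: [-0.001, 0.738, -0.675, 0.003]
force: [-0.8, 0.6, -0.3]
width: 32.4
[[435.4, -299.0, 36.3], [435.8, -299.2, 36.8]]
```

View pics/l13.png

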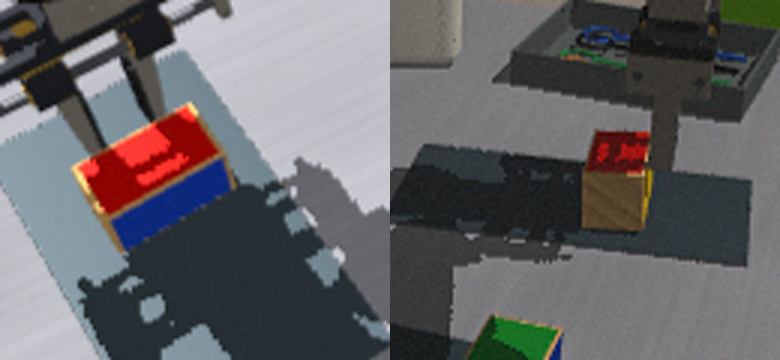

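```bash
python3 -m pendant '[[0.003,0,0.0025,0,0,0],[0.006,0.0005,0.005,0,0,0],[0.009,0.001,0.0075,0,0,0],[0.012,0.001,0.0095,0,0,0],[0.0145,0.001,0.0115,0,0,0]]';python3 look.py l14.png
```

```text
t: 9.8
tcp_pos: [450.4, -298.2, 48.4]
ee_rot: [-0.001, 0.738, -0.675, 0.004]
force: [0.1, -0.5, 0.0]
width: 32.3
[[450.4, -298.2, 48.4], [450.9, -298.4, 48.7]]
```

View pics/l14.png

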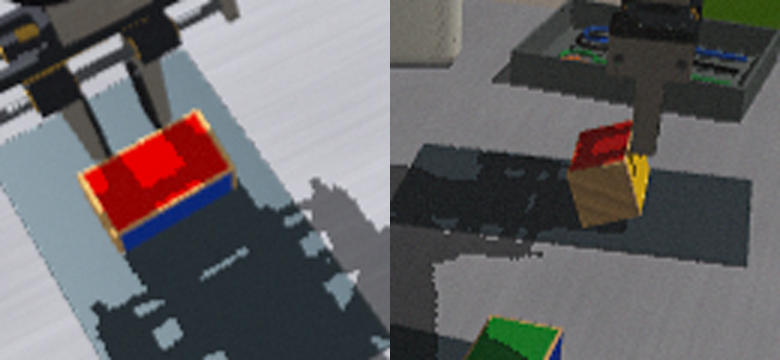

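About 20° with good overlap on the face. Continuing with less rise.

```bash
python3 -m pendant '[[0.0045,0.0005,0.0015,0,0,0],[0.009,0.001,0.003,0,0,0],[0.0135,0.001,0.0045,0,0,0]]';python3 look.py l15.png
```

```text
t: 10.2
tcp_pos: [464.8, -297.4, 53.4]
ee_rot: [-0.001, 0.738, -0.675, 0.004]
force: [-1.4, 0.5, 0.3]
width: 31.9
[[464.8, -297.4, 53.4], [465.5, -297.6, 53.6]]
```

View pics/l15.png

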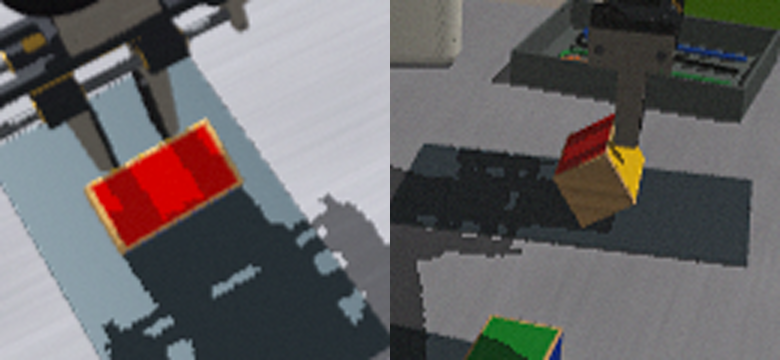

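About 33°. Keep going past 45°.

```bash
python3 -m pendant '[[0.005,0.0005,0.001,0,0,0],[0.010,0.001,0.002,0,0,0],[0.015,0.0015,0.003,0,0,0],[0.019,0.0015,0.003,0,0,0]]';python3 look.py l16.png
```

```text
t: 10.7
tcp_pos: [484.6, -295.9, 56.4]
ee_rot: [-0.001, 0.738, -0.675, 0.005]
force: [-0.6, 0.8, -0.1]
width: 32.0
[[484.6, -295.9, 56.4], [485.0, -296.0, 56.4]]
```

View pics/l16.png

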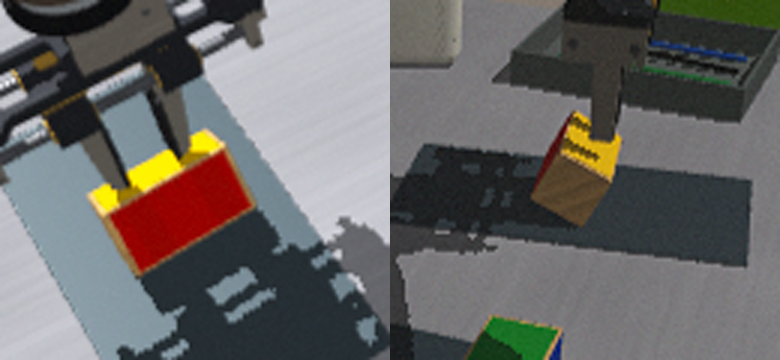

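```bash
python3 -m pendant '[[0.005,0.0005,0.001,0,0,0],[0.009,0.001,0.002,0,0,0],[0.009,0.001,0.004,0,0,0],[0.009,0.001,0.006,0,0,0]]';python3 look.py l17.png
```

```text
t: 11.2
tcp_pos: [493.6, -294.9, 62.5]
ee_rot: [-0.001, 0.738, -0.675, 0.005]
force: [-0.3, 1.1, 0.3]
width: 32.5
[[493.6, -294.9, 62.5], [493.7, -295.2, 62.9]]
```

View pics/l17.png

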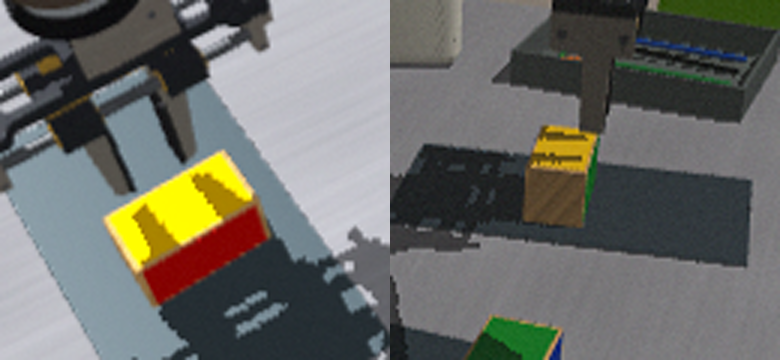

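The block rests flat with yellow on top. I'll retreat, lower behind it, and measure before the second roll.

```bash
python3 -m pendant '[[-0.015,-0.001,0,0,0,0],[-0.030,-0.003,0,0,0,0],[-0.030,-0.003,-0.02,0,0,0],[-0.030,-0.003,-0.035,0,0,0],[-0.030,-0.003,-0.035,0,0,0]]';python3 look.py l18.png; python3 m.py c3.png
```

```text
t: 11.8
tcp_pos: [462.0, -296.5, 25.2]
ee_rot: [-0.001, 0.738, -0.675, 0.002]
force: [0.2, 0.0, -0.6]
width: 31.6
[[462.0, -296.5, 25.2], [462.8, -297.2, 26.4]]
red 525 corners on z=53: [((165, 249), [543.0, -248.0]), ((167, 260), [567.0, -255.0]), ((132, 280), [571.0, -328.0]), ((129, 269), [547.0, -324.0])] centroid z53 [ 557. -290.   53.]
yel 928 corners on z=53: [((164, 246), [535.0, -247.0]), ((126, 268), [542.0, -329.0]), ((85, 206), [357.0, -349.0]), ((97, 200), [355.0, -322.0]), ((131, 208), [414.0, -268.0])] centroid z53 [ 513. -292.   53.]
```

View pics/l18.png

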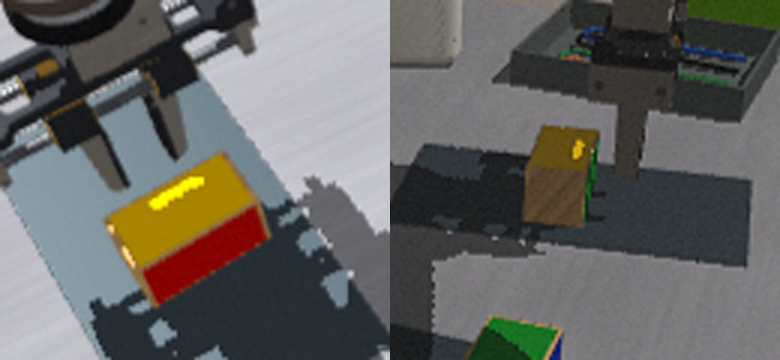

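View pics/c3.png

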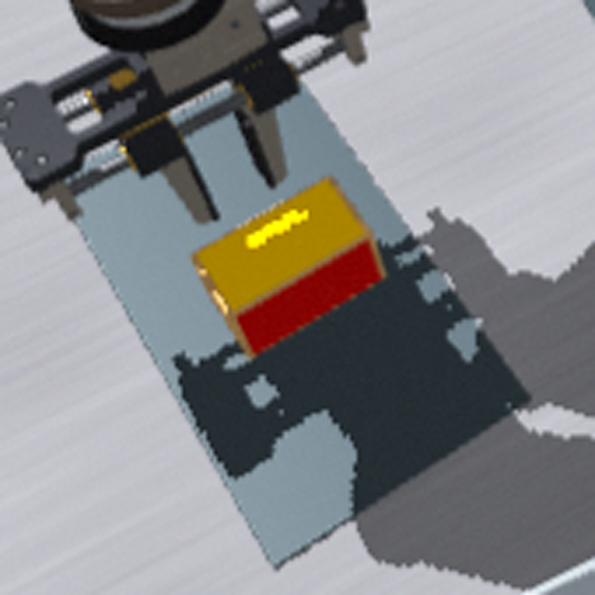

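```bash
python3 - <<'E'
from h import *
p=optics.capture('scene')
f=lambda x,y:(60+x/3.5-.4,180+y/3.5-.4)
B=np.array([atz(p,f(*a),53) for a in [(192,255),(333,178),(372,240),(238,314)]]);print(B.round().tolist(),B.mean(0).round(1));e=B[1]-B[0];print(np.degrees(np.arctan2(e[1],e[0])),get_obs()['tcp_pos'])
E
```

```text
[[498.0, -335.0, 53.0], [492.0, -248.0, 53.0], [542.0, -246.0, 53.0], [546.0, -327.0, 53.0]] [ 519.3 -288.9   53. ]
93.74254385220513 [ 464.26813008 -298.57861159   28.42609499]
```

Block centre is about (519,-289) with yaw about 94°, so it is 10 mm along the mat. Second roll follows the same profile, with a small sideways correction.

```bash
python3 -m pendant '[[0.008,0.004,0,0,0,0],[0.015,0.006,0,0,0,0],[0.018,0.006,0.001,0,0,0],[0.020,0.0065,0.003,0,0,0],[0.022,0.0065,0.0055,0,0,0]]';python3 look.py l20.png
```

```text
t: 12.5
tcp_pos: [486.4, -291.8, 33.9]
ee_rot: [-0.001, 0.738, -0.674, 0.005]
force: [-1.1, 1.2, -0.1]
width: 31.9
[[486.4, -291.8, 33.9], [486.9, -292.2, 34.5]]
```

View pics/l20.png

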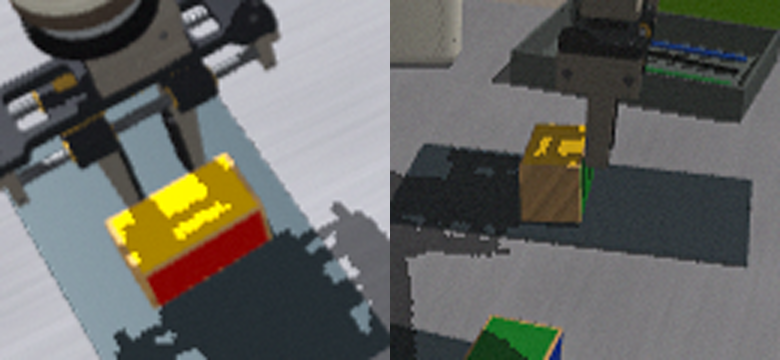

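```bash
python3 -m pendant '[[0.003,0,0.0025,0,0,0],[0.006,0.0005,0.005,0,0,0],[0.009,0.001,0.0075,0,0,0],[0.012,0.001,0.0095,0,0,0],[0.0145,0.001,0.0115,0,0,0]]';python3 look.py l21.png
```

```text
t: 13.1
tcp_pos: [501.6, -291.2, 46.1]
ee_rot: [-0.001, 0.738, -0.674, 0.006]
force: [-0.2, -0.4, -0.2]
width: 32.1
[[501.6, -291.2, 46.1], [502.1, -291.5, 46.5]]
```

View pics/l21.png

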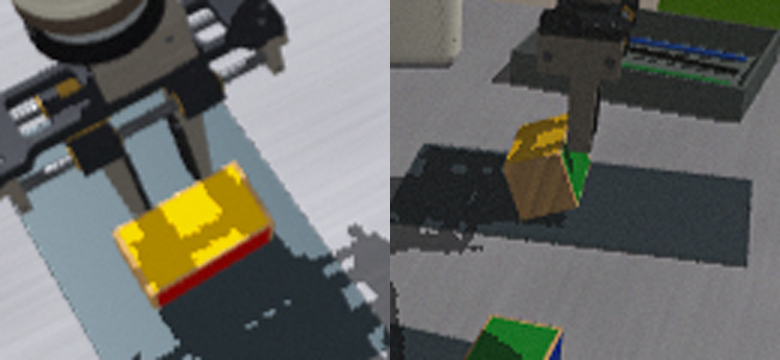

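Tipping, about 20°. Same continuation.

```bash
python3 -m pendant '[[0.0045,0.0005,0.0015,0,0,0],[0.009,0.001,0.003,0,0,0],[0.0135,0.001,0.0045,0,0,0]]';python3 look.py l22.png
```

```text
t: 13.5
tcp_pos: [516.0, -290.5, 51.3]
ee_rot: [-0.001, 0.738, -0.674, 0.007]
force: [-0.2, -0.2, 0.3]
width: 32.2
[[516.0, -290.5, 51.3], [516.7, -290.6, 51.4]]
```

View pics/l22.png

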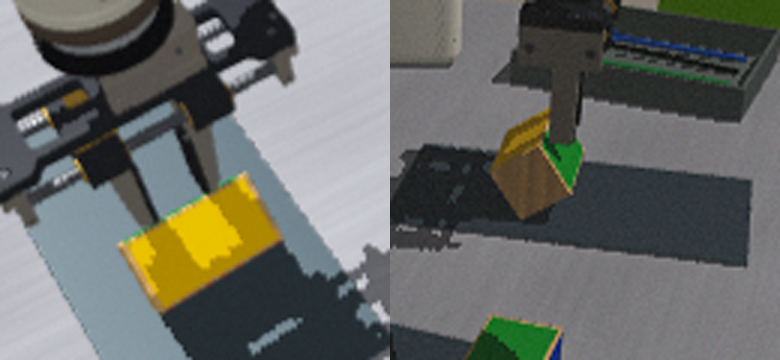

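```bash
python3 -m pendant '[[0.005,0.0005,0.001,0,0,0],[0.010,0.001,0.002,0,0,0],[0.015,0.0015,0.003,0,0,0],[0.019,0.0015,0.003,0,0,0]]';python3 -m pendant '[[0.005,0.0005,0.001,0,0,0],[0.008,0.001,0.002,0,0,0],[0.008,0.001,0.004,0,0,0],[0.008,0.001,0.006,0,0,0]]';python3 look.py l23.png
```

```text
t: 14.0
tcp_pos: [535.8, -288.9, 54.1]
ee_rot: [-0.001, 0.739, -0.674, 0.007]
force: [-0.3, -0.3, -0.5]
width: 32.3
t: 14.4
tcp_pos: [543.8, -287.9, 60.3]
ee_rot: [-0.001, 0.739, -0.674, 0.007]
force: [-0.9, 0.8, -0.1]
width: 31.8
[[543.8, -287.9, 60.3], [543.9, -288.1, 60.7]]
```

View pics/l23.png

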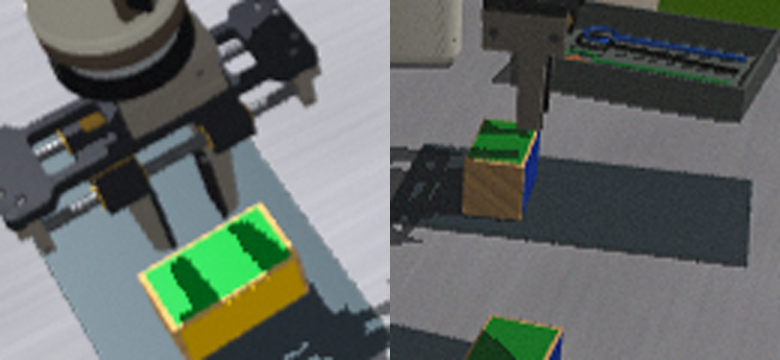

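Green is on top and the block is flat. Retreating backwards and up, then a final check.

```bash
python3 -m pendant '[[-0.02,-0.002,0.005,0,0,0],[-0.045,-0.004,0.02,0,0,0],[-0.07,-0.006,0.05,0,0,0],[-0.09,-0.008,0.09,0,0,0],[-0.1,-0.008,0.12,0,0,0]]';python3 -m pendant '[[0,0,0,0,0,0],[0,0,0,0,0,0]]'; python3 m.py c4.png; python3 - <<'E'
from h import *
p=snap('scene','end.png')
for r in models.mark_of(p,'block'):print(r['p'],atz(p,r['xy'],28).round())
q=models.mark_of(optics.capture('side'),'block');print(q)
E
```

```text
t: 15.0
tcp_pos: [442.7, -296.6, 182.7]
ee_rot: [-0.001, 0.738, -0.675, 0.008]
force: [0.5, -0.9, 0.5]
width: 31.8
t: 15.2
tcp_pos: [442.8, -297.0, 183.3]
ee_rot: [-0.001, 0.738, -0.675, 0.009]
force: [-0.1, -0.1, -0.3]
width: 32.2
yel 552 corners on z=53: [((179, 268), [595.0, -242.0]), ((179, 279), [616.0, -252.0]), ((143, 299), [618.0, -325.0]), ((142, 288), [597.0, -318.0])] centroid z53 [ 606. -285.   53.]
green 875 corners on z=53: [((176, 264), [584.0, -244.0]), ((139, 288), [594.0, -323.0]), ((129, 272), [553.0, -327.0]), ((165, 249), [543.0, -248.0])] centroid z53 [ 569. -286.   53.]
0.97 [580. 320.  28.]
0.85 [477.  30.  28.]
0.6 [ 573. -289.   28.]
[{'xy': [277.7, 216.5], 'p': 0.9}, {'xy': [154.2, 302.4], 'p': 0.68}, {'xy': [277.0, 146.1], 'p': 0.65}]
```

View pics/end.png

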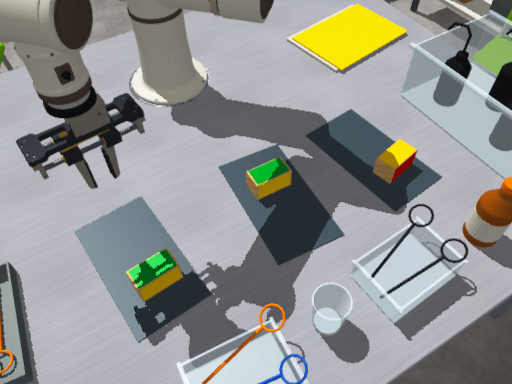

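The block (scene about 155,273) lies green side up at about (570,-287). That is roughly +62 mm along and +7 mm across from the mat's centre. The other two blocks look unchanged and the robot is clear.

```bash
python3 -c "
from rig import job
print(job.close_job())"
```

```text
the job is handed in; nothing more can be done
None
```

The block that started red-up now lies flat with green on top, still on its mat. I rolled it over its far edge twice, and it rested flat on the side with yellow on top in between. The job was handed in after about 15 s; no verdict is reported.

**Last checks:**
- **Block position:** its centre is at about (570, -287) mm, roughly 62 mm along and 7 mm across from the mat's centre. Both are within the limits.
- **Other blocks:** they look the same in the pictures as at the start. The network positions differ by about 8 mm at most between the two pictures, within its error.
- **Robot:** it had retreated about 120 mm upward and was touching nothing.

**What went wrong or disagreed:**
- **Fingertip height:** in both the side and wrist views the fingertips looked higher than the stated 8 mm offset implies. My first approaches passed over the block's top edge without contact.
- **Failed first tip:** one attempt slipped off the top corner at about 15°. The block fell back flat about 9 mm further along. Starting lower on the face fixed it.

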